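# Close the coin tray: hook the lid under the lip, lower it, fold the clips

### The job

Close up the coin tray: hook the plain edge of the blue lid under the lip along the tray's far side, swing the lid down until it lies fully home in the tray, and then fold both orange clips all the way down over its rimmed edge. Let go, and leave the tongs and the change dish where they are.

Things in the scene. Friction and masses are not known exactly. Their poses are not given: they have to be found in the camera images.
- coin_tray: Dark steel coin tray, fixed, 144 (x) x 188 (y) x 56 mm high, open on top. Origin: centre of its underside; z up, +x (lip side) away from the robot, turned by up to 20 deg. In its frame, mm: pocket for the lid x -67 to 67, y -89 to 89, with a ledge round it at z = 40 that carries the lid. Side walls rise to z = 46, front (-x) wall to z = 50 (outer face x = -72).
- lip_edge (a point): Middle of the free lower edge of the tray's lip, at x = 56, y = 0, z = 52 mm in the tray's frame; axes as the tray's. The lip runs along the whole far side, 4 mm thick (top z = 56). The slot under it is 11 mm deep (back wall at x = 67) and 12 mm high. A level lid cannot get in past the front wall: enter tilted, far edge down, 10 to 20 deg.
- lid_grip (a point): Centre of the black bar handle on the blue lid, 23 mm above the lid's underside. Bar 14 mm thick (x), 60 mm long (y), top 35 mm above the underside, standing over the lid's centre, free for fingers on both x faces down to the plate. Axes are the lid's: +x to the plain hook edge, -x to the rimmed edge, z up.
- lid: The lid: blue plate 130 (x) x 170 (y) x 5 mm, about 0.24 kg, lying flat right way up at the start. Origin: centre of its underside; axes as lid_grip. Its -x edge has a raised rim (top 9 mm above the underside), with a round brass lock disc near it; the +x edge is plain.
- lid_hook_edge (a point): Middle of the lid's plain edge (+x), on the underside, 65 mm from the lid's centre; it goes under the tray's lip. Seated: x = 63 to 67 mm, z = 40 mm in the tray's frame. Axes as the lid's.
- lid_rim_edge (a point): Middle of the lid's rimmed edge (-x), on the underside, 65 mm from the centre; seated at z = 40 mm in the tray's frame, the rim's top then about 1 mm below the top of the front wall. Axes as the lid's.
- clip_left (a joint): Angle of the left (+y) orange clip: 0 = folded level over the lid's rim (stop), 1.57 = upright, more = leaning outwards (-x), stop at 2.4; starts at 1.75 to 2.1. Stiff friction hinge, about 1 N at the flap's end; stays where it is left. A lid that is not seated blocks it.
- hinge_left (a point): Hinge axis (along the tray's y) of the left clip, at x = -75, y = +55, z = 50 mm in the tray's frame; axes as the tray's. The flap is a plate 30 mm wide (y), 4 mm thick, reaching 34 mm from the hinge; folded it spans x = -74 to -41 mm, top at z = 54.5 mm.
- clip_right (a joint): Angle of the right (-y) orange clip: 0 = folded level over the lid's rim (stop), 1.57 = upright, more = leaning outwards (-x), stop at 2.4; starts at 1.75 to 2.1. Stiff friction hinge, about 1 N at the flap's end; stays where it is left. A lid that is not seated blocks it.
- hinge_right (a point): Hinge axis (along the tray's y) of the right clip, at x = -75, y = -55, z = 50 mm in the tray's frame; axes as the tray's. The flap is a plate 30 mm wide (y), 4 mm thick, reaching 34 mm from the hinge; folded it spans x = -74 to -41 mm, top at z = 54.5 mm.
- dish: Bystander, loose: reddish-brown round change dish, 135 mm across, 16 mm high; origin centre of its underside. Leave alone.
- tongs: Bystander, loose: long steel tongs lying on the counter in front of the mat, 330x65x39 mm; origin centre of its underside. Leave alone.

How it is judged:
By the outcome, as a careful person would: the job done as asked, in the order asked, and still so for the second after the job is handed in, with the robot touching nothing.
It also fails if it takes over 53 s, if anything falls off the work surface, if the arm or the gripper's body presses on something with over 40 N, if the wrist force passes 120 N, or if a joint passes its speed limit or range.

### The arm

A 6-joint arm with a two-finger parallel gripper is mounted at the origin on a cart in front of the work surface, level with it; the furniture and walls round the work are solid. World frame = base frame: x ahead of the robot, y to its left, z up, the work surface at z = 0. Lengths are in mm, angles in rad, forces in N, time in s.
With the tool pointing down it reaches from about 275 to 1000 mm from the base axis. Payload 8.4 kg.
Tool frame: the origin (TCP) lies on the centre line of the jaws, within the pads' length; the fingertips stand 11 mm ahead of it and the grasp point (between the pads) lies 8 mm behind it (robot.nose_length is the distance from the TCP to the fingertips, in mm); z points along the fingers, y is the line along which they close (so a half turn about z gives the same grasp; the last joint's range is limited). The gripper opens to 85 mm and grips with 20 to 120 N. Pads are 22 mm wide; open, the fingers measure 114 mm over their backs; the gripper's body (76 mm by 85 mm) begins 54 mm behind the grasp point. The pads swing forward as they close: fully open they stand 13 mm farther back than shut.
Start: joints at [1.198, 0.353, 1.633, -0, 1.155, -0.002], TCP at [226.474, 582.527, 242.281] pointing down, gripper open.
Joint ranges: [-2.63, 2.63], [-0.92, 2.1], [0.06, 2.66], [-1.3, 4.44], [0, 2.69], [-3.02, 3.02]. Speed limits (rad/s): [2.22, 2.22, 2.79, 3.14, 3.14, 3.14].

### API

Orientations are given as [roll, pitch, yaw] about the fixed x, y, z axes, in that order (R = Rz(yaw) Ry(pitch) Rx(roll)).
In Python, from plant import robot gives the robot as it stands.
- The arm moves only by the shell command python3 -m pendant 'ROWS' [OPENING] [FORCE]. ROWS is JSON, a list of rows, each an object of numbers: "tx", "ty", "tz": the shift along the tool's x, y, z in m; "ax", "ay", "az": the turn, a rotation vector about the tool's x, y, z in rad. A call has 1 to 10 rows; each row is the pose to reach, as a shift and turn from the pose commanded when the call began, along the tool's axes at that moment; what a row does not reach only later rows make up. A row lasts 1/8 s, in which the tool goes at most 62.5 mm and 10.7 degrees, less where a joint would pass 70% of its speed; a pose out of reach is approached as far as the arm can. A call with a gripper value outside its range is refused whole. OPENING is the closure in counts, from 0 (fully open) to 255 (shut), set as the call begins (- or left out, the last holds). The fingers move at their own pace and stop on an object; FORCE is the grip in N (left out, the last holds). Time passes only in rows, so rows that repeat a pose let the fingers close. It gives the time, the measured TCP pose, the force, the opening and the grip force at its end, in the units of the state.
- robot.get_state(): the state, without advancing time (a new reading comes with each control period).
- robot.grab_frame(name): name is "scene" or "top"; returns a dict with "image" (420x560x3 uint8, blue, green, red), "fovy" (degrees; the focal length in pixels is half the picture's height over the tangent of half this angle, whatever the lens; pixels are square), "cx", "cy" (the principal point, pixels), "dist" ([k1, k2, p1, p2, k3] as OpenCV has them; the pictures are not rectified), "extrinsics" (4x4, takes a point from world to camera coordinates). Camera axes: x right, y down, z forward; pixel columns grow to the right and rows downward; lengths in mm; the calibration is good to about 2 mm. A picture is of the moment at which its call begins. There is no depth.
- robot.hand_in(): hands the job in; it is judged then, once.
The state is a dict: "t": time; "q": joint angles; "qvel": joint speeds; "effort": joint torques, N m; "ee_pos": TCP position; "eef_rot": TCP orientation; "wrist_force": force on the tool from outside, world axes, zero at the start; "wrist_torque": the same for the moment, N m; "grip_width": finger opening in mm; "finger_force": force on a finger pad.
Only numpy, scipy, OpenCV 4.12 (cv2) and the standard library are available. Lean on these libraries where they do the work, as an engineer would, in place of code of your own. Each camera call takes 0.05 s, during which the arm holds its last target. There are 200 camera calls.

## Working session

There is one attempt and no reset: what is moved stays moved. The work goes in short steps, Python scripts to look and compute and a shell command to move; the robot and the scene stay as the last step left them, time stands still between calls to the robot, and variables do not carry over. Pictures are saved under pics/ and viewed, at most 10 in all, crops included, and the job is handed in when it is done.

```bash
ls; mkdir -p pics; python3 - <<'E'
from plant import robot
import cv2,numpy as np
for n in("scene","top"):
    f=robot.grab_frame(n);cv2.imwrite(f"pics/{n}0.png",f["image"]);np.savez(f"{n}0.npz",**f)
    E=f["extrinsics"];print(n,f["fovy"],f["cx"],f["cy"],f["dist"],"cam at",-E[:3,:3].T@E[:3,3],"fwd",E[2,:3])
s=robot.get_state();print(s)
E
```

```text
pics
scene 50.47073305080112 283.77949006722105 210.47352611704014 [-0.00247675  0.          0.          0.          0.        ] cam at [ -38.99255842 -412.22187397  480.06042207] fwd [ 0.76590321  0.41546357 -0.49069572]
top 56.051632367601115 280.85548329412785 211.77629567602645 [0.02884692 0.         0.         0.         0.        ] cam at [479.30361174 -66.68449865 915.24699185] fwd [ 0.15397776 -0.00416952 -0.98806552]
{'t': 0.1, 'q': array([ 1.19764635e+00,  3.53567577e-01,  1.63410516e+00, -3.76939982e-05,
        1.15521045e+00, -2.39823719e-03]), 'qvel': array([ 3.67400729e-04,  8.08861680e-07, -6.98575378e-04, -5.04801017e-04,
        8.51730051e-04,  6.14973426e-04]), 'effort': array([ 2.70272667e-04, -6.06355619e+01, -3.42817461e+01, -1.37912075e-04,
        4.06712425e-03,  3.80972864e-06]), 'ee_pos': array([226.29568436, 582.11806662, 241.62439236]), 'eef_rot': array([-3.14030204e+00,  3.13707181e-05,  2.77085617e+00]), 'wrist_force': array([-0.17189829,  0.02994195,  0.22697119]), 'wrist_torque': array([0.01570751, 0.03756257, 0.0140163 ]), 'finger_force': 0.0, 'grip_width': 85.11526956664463}
```

View pics/scene0.png

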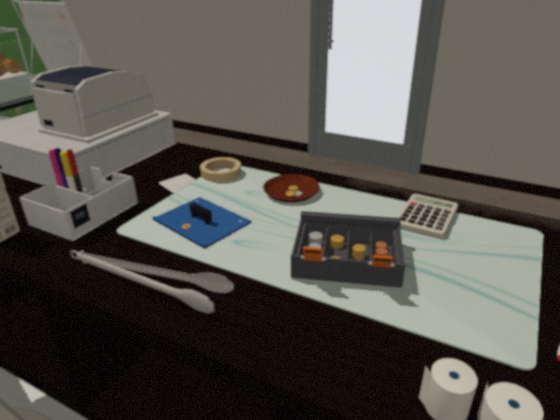

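View pics/top0.png

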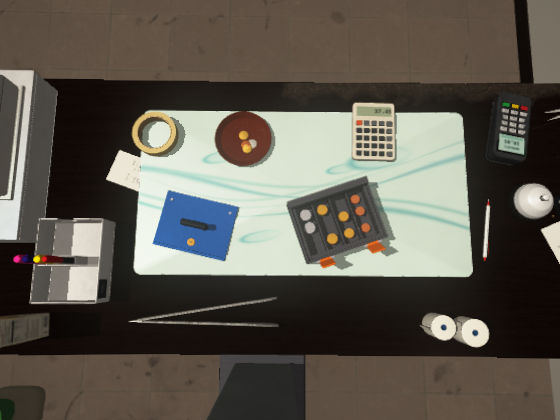

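Scene: blue lid at (196,225) in the top view, disc at (191,242) so its rim faces the robot; tray at (337,221) with orange clips at (327,263) and (376,247); dish (243,138); tongs (205,312).

```bash
cat > h.py <<'E'
import cv2,numpy as np
def KD(f):
    fl=210/np.tan(np.radians(float(f["fovy"]))/2)
    return np.array([[fl,0,float(f["cx"])],[0,fl,float(f["cy"])],[0,0,1]]),np.array(f["dist"],float)
def plane(f,px,z):
    K,D=KD(f);E=np.array(f["extrinsics"]);R=E[:3,:3];c=-R.T@E[:3,3]
    u=cv2.undistortPoints(np.array(px,float).reshape(-1,1,2),K,D).reshape(-1,2)
    d=np.c_[u,np.ones(len(u))]@R
    return c+d*((np.broadcast_to(z,len(u))-c[2])/d[:,2])[:,None]
def proj(f,P):
    K,D=KD(f);E=np.array(f["extrinsics"])
    return cv2.projectPoints(np.array(P,float).reshape(-1,1,3),cv2.Rodrigues(E[:3,:3])[0],E[:3,3],K,D)[0].reshape(-1,2)
def mask_hsv(im,lo,hi):return cv2.inRange(cv2.cvtColor(im,cv2.COLOR_BGR2HSV),lo,hi)
def big(m):return max(cv2.findContours(m,cv2.RETR_EXTERNAL,cv2.CHAIN_APPROX_NONE)[0],key=cv2.contourArea)
E
python3 - <<'E'
from h import *
f=np.load("top0.npz");im=f["image"]
m=mask_hsv(im,(105,120,40),(125,255,255));c=big(m)
P=plane(f,c.reshape(-1,2),5.)[:,:2].astype(np.float32)
r=cv2.minAreaRect(P);print("lid rect",r)
g=mask_hsv(im,(0,0,0),(179,255,45));g[:190]=0;g2=np.zeros_like(g);g2[205:240,175:215]=g[205:240,175:215]
mm=cv2.moments(g2);print("handle px",mm["m10"]/mm["m00"],mm["m01"]/mm["m00"],plane(f,[(mm["m10"]/mm["m00"],mm["m01"]/mm["m00"])],30))
d=mask_hsv(im,(8,120,90),(25,255,255));d2=np.zeros_like(d);d2[232:252,180:205]=d[232:252,180:205]
mm=cv2.moments(d2);print("disc",plane(f,[(mm["m10"]/mm["m00"],mm["m01"]/mm["m00"])],5))
o=mask_hsv(im,(3,170,100),(16,255,255))
n,l,st,ct=cv2.connectedComponentsWithStats(o)
for i in range(1,n):
    if st[i][4]>25:print("orange",st[i],ct[i])
cr=cv2.resize(im[165:285,270:405],None,fx=5,fy=5,interpolation=cv2.INTER_CUBIC);cv2.imwrite("pics/tray.png",cv2.convertScaleAbs(cr,alpha=2))
E
```

```text
lid rect ((588.6160888671875, 127.37083435058594), (168.7938232421875, 127.3528060913086), 77.02556610107422)Traceback (most recent call last):
  File "<stdin>", line 7, in <module>
ZeroDivisionError: float division by zero
```

```bash
python3 - <<'E'
from h import *
f=np.load("top0.npz");im=f["image"]
print(im[225,196],im[224,190])
m=mask_hsv(im,(105,120,40),(125,255,255));c=big(m)
h=np.zeros_like(m);cv2.drawContours(h,[cv2.convexHull(c)],-1,255,-1)
h=cv2.erode(h,np.ones((7,7)));x=cv2.bitwise_and(h,cv2.bitwise_not(m))
n,l,st,ct=cv2.connectedComponentsWithStats(x)
for i in range(1,n):
    if st[i][4]>15:print("in lid",st[i],ct[i],plane(f,[ct[i]],5),plane(f,[ct[i]],33))
o=mask_hsv(im,(3,170,100),(16,255,255))
n,l,st,ct=cv2.connectedComponentsWithStats(o)
for i in range(1,n):
    if st[i][4]>25:print("orange",st[i],ct[i])
cr=cv2.resize(im[165:285,270:405],None,fx=5,fy=5,interpolation=cv2.INTER_CUBIC);cv2.imwrite("pics/tray.png",cv2.convertScaleAbs(cr,alpha=2))
E
```

```text
[63 62 58] [63 62 58]
in lid [180 219  29  11 174] [194.14942529 223.96551724] [[590.92318165 130.23472125   5.        ]] [[587.48966527 124.17731243  33.        ]]
in lid [187 238   8   9  60] [190.55       241.61666667] [[549.96369507 136.77782564   5.        ]] [[547.79012861 130.51914516  33.        ]]
orange [241 141   9   7  34] [244.70588235 143.35294118]
orange [352 197   7   6  34] [354.85294118 199.29411765]
orange [356 208   8   7  42] [359.5952381  210.80952381]
orange [362 224   7   8  43] [365.11627907 227.44186047]
orange [368 241  17  12 136] [374.99264706 246.55147059]
orange [320 256  15  12 111] [326.55855856 261.74774775]
```

View pics/tray.png

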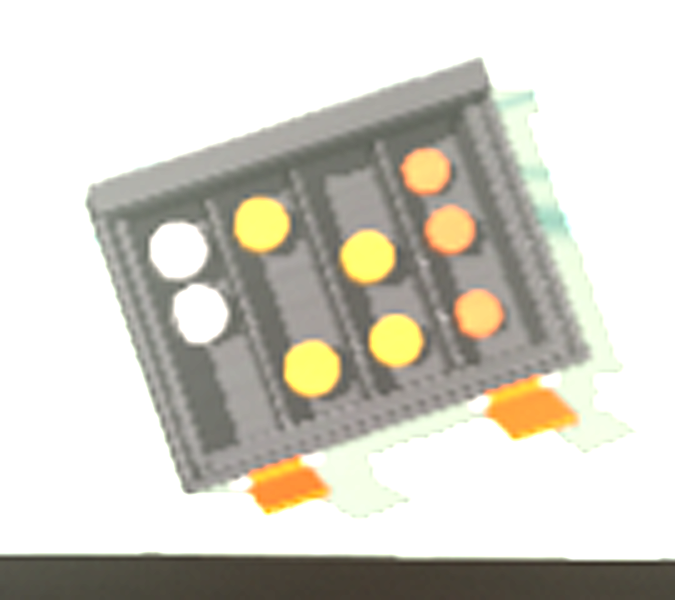

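Crop: tray lip's far corners at crop (90,187) and (482,60), front wall's corners about (192,482) and (585,350), clips lean outwards at (287,485) and (530,407).

```bash
python3 - <<'E'
from h import *
f=np.load("top0.npz")
q=lambda *p:[((x+.5)/5-.5+270,(y+.5)/5-.5+165) for x,y in p]
A=plane(f,q((90,187),(482,60)),56)[:,:2];B=plane(f,q((190,480),(585,348)),[48,48])[:,:2]
print(A,B,np.linalg.norm(A[0]-A[1]),np.linalg.norm(B[0]-B[1]))
for S in(A,B):
    d=S[0]-S[1];print("yaw",np.degrees(np.arctan2(-d[0],d[1])))
print("depths",np.linalg.norm(A[0]-B[0]),np.linalg.norm(A[1]-B[1]),"side yaw",[np.degrees(np.arctan2(*(a-b)[::-1])) for a,b in zip(A,B)])
print("centre",(A.sum(0)+B.sum(0))/4)
# handle edges direction lid
im=f["image"];m=mask_hsv(im,(105,120,40),(125,255,255));c=big(m)
P=plane(f,c.reshape(-1,2),5.)[:,:2].astype(np.float32)
print(cv2.boxPoints(cv2.minAreaRect(P)))
# scene view: dark tray corner, crop
g=np.load("scene0.npz")["image"]
cv2.imwrite("pics/scenetray.png",cv2.convertScaleAbs(cv2.resize(g[205:295,280:415],None,fx=5,fy=5,interpolation=cv2.INTER_CUBIC),alpha=1.7))
E
```

```text
[[ 635.22295378  -85.07513372]
 [ 694.3009754  -259.97130651]] [[ 507.10149018 -129.49486998]
 [ 566.34264745 -303.73516686]] 184.6046692152535 184.0358545818741
yaw 18.6644080731081
yaw 18.777872971240267
depths 135.60317992194234 135.23538429489898 side yaw [np.float64(19.12144118624496), np.float64(18.8815346969174)]
centre [ 600.7420167  -194.56911927]
[[507.61682   59.424934]
 [631.7184    30.83216 ]
 [669.61536  195.31674 ]
 [545.5138   223.90952 ]]
```

View pics/scenetray.png

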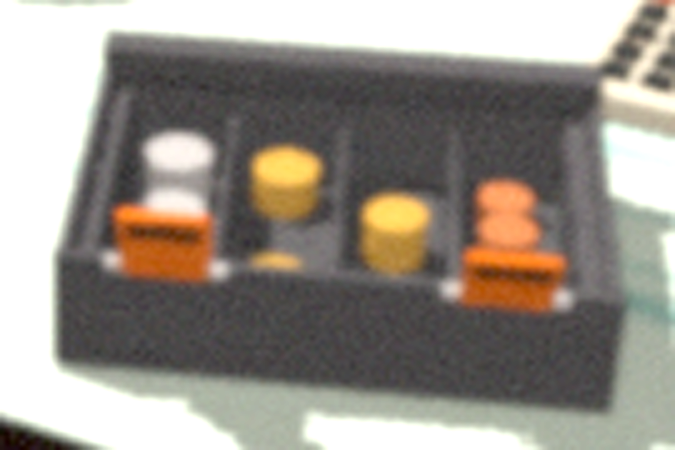

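Scene crop: lip corners (110,35) and (603,75); front wall top corners (60,253) and (622,300), bottom (60,360), (610,408); clips at (165,243) and (512,278).

```bash
cat >> h.py <<'E'
def tri(fs,pxs):
    P=[];u=[]
    for f,p in zip(fs,pxs):
        K,D=KD(f);P.append(np.array(f["extrinsics"])[:3]);u.append(cv2.undistortPoints(np.array(p,float).reshape(-1,1,2),K,D).reshape(-1,2).T)
    X=cv2.triangulatePoints(P[0],P[1],u[0],u[1]);return (X[:3]/X[3]).T
E
python3 - <<'E'
from h import *
f=np.load("top0.npz");g=np.load("scene0.npz")
q=lambda ox,oy,*p:[((x+.5)/5-.5+ox,(y+.5)/5-.5+oy) for x,y in p]
sp=q(280,205,(110,35),(603,75),(60,253),(622,300));tp=q(270,165,(90,187),(482,60),(190,482),(587,350))
print("tri",tri((f,g),(tp,sp)).round(1))
print("scene plane",plane(g,sp,[56,56,50,46]).round(1), "bottom",plane(g,q(280,205,(60,362),(610,410)),0).round(1))
# predicted projection for candidate poses
y=np.radians(18.8);c=np.array([600,-195.])
R=np.array([[np.cos(y),-np.sin(y)],[np.sin(y),np.cos(y)]])
L=np.array([[72,94,56],[72,-94,56],[-72,94,50],[-72,-94,50],[-72,94,0],[-72,-94,0],[-75,55,50],[-75,-55,50]])
W=np.c_[L[:,:2]@R.T+c,L[:,2]]
print("top pred crop",((proj(f,W)-[270,165]+.5)*5-.5).round(0).tolist())
print("scene pred crop",((proj(g,W)-[280,205]+.5)*5-.5).round(0).tolist())
E
```

```text
tri [[ 635.4  -85.3   55.4]
 [ 695.2 -261.1   53.2]
 [ 506.4 -129.8   48. ]
 [ 565.3 -304.2   48.9]]
scene plane [[ 634.6  -85.9   56. ]
 [ 691.  -262.6   56. ]
 [ 504.1 -131.5   50. ]
 [ 569.3 -303.3   46. ]] bottom [[ 509.  -128.8    0. ]
 [ 570.7 -304.6    0. ]]
top pred crop [[85.0, 181.0], [484.0, 51.0], [190.0, 493.0], [594.0, 357.0], [182.0, 495.0], [565.0, 367.0], [277.0, 471.0], [513.0, 392.0]]
scene pred crop [[107.0, 30.0], [604.0, 65.0], [51.0, 255.0], [630.0, 305.0], [51.0, 374.0], [611.0, 427.0], [166.0, 270.0], [506.0, 300.0]]
```

```bash
cat > go.py <<'E'
# python3 go.py X Y Z YAWdeg(tool x-axis heading) TILTdeg (far edge down about frame y whose yaw = YAW-90)
import sys,numpy as np
from scipy.spatial.transform import Rotation as R
from plant import robot
def tool(yaw,tilt):
    th=np.radians(yaw-90);ax=np.array([-np.sin(th),np.cos(th),0])
    return R.from_rotvec(ax*np.radians(tilt))*R.from_euler('xyz',[np.pi,0,np.radians(yaw)])
def rel(p,r):
    s=robot.get_state();R0=R.from_euler('xyz',s["eef_rot"])
    print("shift m",(R0.inv().apply(np.array(p)-s["ee_pos"])/1000).round(4),"turn",(R0.inv()*r).as_rotvec().round(4),"| t",round(s["t"],2),"pos",s["ee_pos"].round(1),"rot",np.degrees(s["eef_rot"]).round(1),"F",s["wrist_force"].round(1),"w",round(s["grip_width"],1))
# tray frame -> world
T=np.array([600.,-195.]);TY=18.8
def w(p):
    a=np.radians(TY);return [T[0]+p[0]*np.cos(a)-p[1]*np.sin(a),T[1]+p[0]*np.sin(a)+p[1]*np.cos(a),p[2]]
if __name__=="__main__":
    x,y,z,yaw,tilt=map(float,sys.argv[1:6]);rel([x,y,z],tool(yaw,tilt))
E
python3 go.py 588.5 127 240 77 0; python3 -c "
from plant import robot;print(robot.nose_length)"
```

```text
shift m [-0.5025 -0.293   0.002 ] turn [-1.000e-03  9.000e-04  1.427e+00] | t 0.1 pos [226.3 582.1 241.6] rot [-179.9    0.   158.8] F [-0.2  0.   0.2] w 85.1
11.0
```

```bash
python3 -m pendant '[{"tx":-0.5025,"ty":-0.293,"tz":0.002,"az":1.427},{"tx":-0.5025,"ty":-0.293,"tz":0.002,"az":1.427},{"tx":-0.5025,"ty":-0.293,"tz":0.002,"az":1.427},{"tx":-0.5025,"ty":-0.293,"tz":0.002,"az":1.427},{"tx":-0.5025,"ty":-0.293,"tz":0.002,"az":1.427},{"tx":-0.5025,"ty":-0.293,"tz":0.002,"az":1.427},{"tx":-0.5025,"ty":-0.293,"tz":0.002,"az":1.427},{"tx":-0.5025,"ty":-0.293,"tz":0.002,"az":1.427},{"tx":-0.5025,"ty":-0.293,"tz":0.002,"az":1.427},{"tx":-0.5025,"ty":-0.293,"tz":0.002,"az":1.427}]' 0 60; python3 go.py 588.5 127 22 77 0
```

```text
shift m [-0.5025 -0.2927  0.22  ] turn [-1.000e-03  9.000e-04  1.427e+00] | t 0.1 pos [226.3 582.1 241.6] rot [-179.9    0.   158.8] F [-0.2  0.   0.2] w 85.1validation failed for argument at $[0]...
```

```bash
python3 -m pendant '[{"tx":-0.5025,"ty":-0.293,"tz":0.002,"ax":0,"ay":0,"az":1.427},{"tx":-0.5025,"ty":-0.293,"tz":0.002,"ax":0,"ay":0,"az":1.427},{"tx":-0.5025,"ty":-0.293,"tz":0.002,"ax":0,"ay":0,"az":1.427},{"tx":-0.5025,"ty":-0.293,"tz":0.002,"ax":0,"ay":0,"az":1.427},{"tx":-0.5025,"ty":-0.293,"tz":0.002,"ax":0,"ay":0,"az":1.427},{"tx":-0.5025,"ty":-0.293,"tz":0.002,"ax":0,"ay":0,"az":1.427},{"tx":-0.5025,"ty":-0.293,"tz":0.002,"ax":0,"ay":0,"az":1.427},{"tx":-0.5025,"ty":-0.293,"tz":0.002,"ax":0,"ay":0,"az":1.427},{"tx":-0.5025,"ty":-0.293,"tz":0.002,"ax":0,"ay":0,"az":1.427},{"tx":-0.5025,"ty":-0.293,"tz":0.002,"ax":0,"ay":0,"az":1.427}]' 0 60; python3 go.py 588.5 127 22 77 0
```

```text
t: 1.35
ee_pos: [590.2, 124.5, 239.9]
eef_rot: [3.142, 0.001, 1.341]
wrist_force: [-0.0, 0.6, -0.7]
grip_width: 85.3
finger_force: 0.0
shift m [ 0.0022 -0.0022  0.2179] turn [ 0.      0.0006 -0.0031] | t 1.35 pos [590.2 124.5 239.9] rot [180.    0.   76.8] F [-0.   0.6 -0.7] w 85.3
```

```bash
python3 -m pendant '[{"tx":0.002,"ty":-0.002,"tz":0.06,"ax":0,"ay":0,"az":0},{"tx":0.002,"ty":-0.002,"tz":0.12,"ax":0,"ay":0,"az":0},{"tx":0.002,"ty":-0.002,"tz":0.16,"ax":0,"ay":0,"az":0},{"tx":0.002,"ty":-0.002,"tz":0.16,"ax":0,"ay":0,"az":0},{"tx":0.002,"ty":-0.002,"tz":0.16,"ax":0,"ay":0,"az":0}]'; python3 go.py 588.5 127 22 77 0
```

```text
t: 1.98
ee_pos: [587.9, 130.4, 81.7]
eef_rot: [3.14, -0.001, 1.344]
wrist_force: [0.5, 0.9, 0.8]
grip_width: 85.4
finger_force: 0.0
shift m [-0.0032  0.0013  0.0597] turn [ 0.0012 -0.0007  0.0004] | t 1.98 pos [587.9 130.4  81.7] rot [179.9  -0.   77. ] F [0.5 0.9 0.8] w 85.4
```

```bash
python3 -m pendant '[{"tx":-0.003,"ty":0.001,"tz":0.04,"ax":0,"ay":0,"az":0},{"tx":-0.003,"ty":0.001,"tz":0.06,"ax":0,"ay":0,"az":0},{"tx":-0.003,"ty":0.001,"tz":0.06,"ax":0,"ay":0,"az":0}]'; python3 go.py 588.5 127 22 77 0;  python3 -m pendant '[{"tx":0,"ty":0,"tz":0,"ax":0,"ay":0,"az":0},{"tx":0,"ty":0,"tz":0,"ax":0,"ay":0,"az":0},{"tx":0,"ty":0,"tz":0,"ax":0,"ay":0,"az":0},{"tx":0,"ty":0,"tz":0,"ax":0,"ay":0,"az":0},{"tx":0,"ty":0,"tz":0,"ax":0,"ay":0,"az":0},{"tx":0,"ty":0,"tz":0,"ax":0,"ay":0,"az":0}]' 255 80;python3 go.py 588.5 127 22 77 0
```

```text
t: 2.35
ee_pos: [587.1, 126.7, 20.2]
eef_rot: [-3.14, 0.0, 1.344]
wrist_force: [1.4, -0.1, -0.5]
grip_width: 85.3
finger_force: 0.0
shift m [ 0.0006  0.0013 -0.0018] turn [-0.0011  0.0005 -0.0001] | t 2.35 pos [587.1 126.7  20.2] rot [-179.9    0.    77. ] F [ 1.4 -0.1 -0.5] w 85.3
t: 3.1
ee_pos: [587.9, 126.7, 21.0]
eef_rot: [3.141, -0.0, 1.344]
wrist_force: [-1.2, 0.8, 5.9]
grip_width: 12.6
finger_force: 79.1
shift m [ 0.0005  0.0005 -0.001 ] turn [ 0.0008 -0.0004 -0.0001] | t 3.1 pos [587.9 126.7  21. ] rot [180.  -0.  77.] F [-1.2  0.8  5.9] w 12.6
```

```bash
cat > lid.py <<'E'
# python3 lid.py HX HZ TILT [Y]: hook underside edge in tray frame -> move
import sys,numpy as np
from go import *
hx,hz,t=map(float,sys.argv[1:4]);y=float(sys.argv[4]) if len(sys.argv)>4 else 0
a=np.radians(t);H=21
rel(w([hx-65*np.cos(a)+H*np.sin(a),y,hz+65*np.sin(a)+H*np.cos(a)]),tool(90+TY,t))
E
python3 -m pendant '[{"tx":0,"ty":0,"tz":-0.03,"ax":0,"ay":0,"az":0},{"tx":0,"ty":0,"tz":-0.09,"ax":0,"ay":0,"az":0},{"tx":0,"ty":0,"tz":-0.15,"ax":0,"ay":0,"az":0},{"tx":0,"ty":0,"tz":-0.18,"ax":0,"ay":0,"az":0},{"tx":0,"ty":0,"tz":-0.18,"ax":0,"ay":0,"az":0},{"tx":0,"ty":0,"tz":-0.18,"ax":0,"ay":0,"az":0}]'
python3 lid.py 49 120 20
python3 - <<'E'
from h import *
from go import T,TY
f=np.load("top0.npz")
q=[((x+.5)/5-.5+270,(y+.5)/5-.5+165) for x,y in((298,500),(547,428))]
for z in(80,82):
    P=plane(f,q,z)[:,:2]-T;a=np.radians(TY);print(P@np.array([[np.cos(a),-np.sin(a)],[np.sin(a),np.cos(a)]]))
E
```

```text
t: 3.85
ee_pos: [586.4, 126.4, 198.6]
eef_rot: [-3.139, 0.001, 1.344]
wrist_force: [-0.4, 0.5, -2.8]
grip_width: 12.8
finger_force: 78.8
shift m [-0.3126  0.0815  0.0368] turn [ 0.3376 -0.0965 -0.5495] | t 3.85 pos [586.4 126.4 198.6] rot [-1.799e+02  1.000e-01  7.700e+01] F [-0.4  0.5 -2.8] w 12.8
[[-89.18500233  54.16127003]
 [-93.77117243 -55.55560249]]
[[-89.14602096  54.41557758]
 [-93.72120946 -55.03857775]]
```

```bash
python3 -m pendant '[{"tx":-0.06,"ty":0.016,"tz":0,"ax":0.0,"ay":0,"az":-0.1},{"tx":-0.12,"ty":0.032,"tz":0,"ax":0.0,"ay":0,"az":-0.25},{"tx":-0.18,"ty":0.047,"tz":0,"ax":0.1,"ay":-0.03,"az":-0.4},{"tx":-0.24,"ty":0.063,"tz":0.01,"ax":0.25,"ay":-0.07,"az":-0.5},{"tx":-0.3125,"ty":0.0815,"tz":0.036,"ax":0.338,"ay":-0.0965,"az":-0.55},{"tx":-0.3125,"ty":0.0815,"tz":0.036,"ax":0.338,"ay":-0.0965,"az":-0.55},{"tx":-0.3125,"ty":0.0815,"tz":0.036,"ax":0.338,"ay":-0.0965,"az":-0.55},{"tx":-0.3125,"ty":0.0815,"tz":0.036,"ax":0.338,"ay":-0.0965,"az":-0.55},{"tx":-0.3125,"ty":0.0815,"tz":0.036,"ax":0.338,"ay":-0.0965,"az":-0.55}]'
python3 lid.py 49 60 20; python3 - <<'E'
from plant import robot
import cv2,numpy as np
o=[]
for n in("scene","top"):
    f=robot.grab_frame(n);np.savez(f"{n}1.npz",**f);o.append(f["image"])
a=cv2.resize(o[0][150:310,240:440],None,fx=2,fy=3);b=cv2.resize(o[1][140:300,240:440],None,fx=2,fy=3)
cv2.imwrite("pics/p1.png",np.hstack([a,b]))
E
```

```text
t: 4.97
ee_pos: [596.8, -194.9, 165.1]
eef_rot: [-2.796, 0.0, 1.901]
wrist_force: [-0.5, 0.4, -2.5]
grip_width: 12.9
finger_force: 78.9
shift m [-0.0011  0.0196  0.0601] turn [0.0034 0.0011 0.0015] | t 4.97 pos [ 596.8 -194.9  165.1] rot [-160.2    0.   108.9] F [-0.5  0.4 -2.5] w 12.9
```

View pics/p1.png

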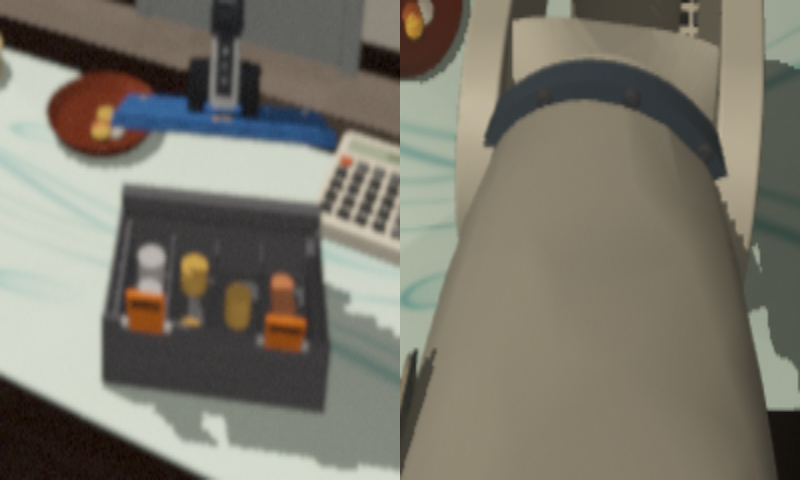

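Lid held tilted (rim side up, crop (225,120)), squared to the tray; top view blocked by the arm. Descending in front of the lip.

```bash
python3 -m pendant '[{"tx":-0.001,"ty":0.01,"tz":0.03,"ax":0.003,"ay":0,"az":0},{"tx":-0.001,"ty":0.0195,"tz":0.06,"ax":0.003,"ay":0,"az":0},{"tx":-0.001,"ty":0.0195,"tz":0.06,"ax":0.003,"ay":0,"az":0},{"tx":-0.001,"ty":0.0195,"tz":0.06,"ax":0.003,"ay":0,"az":0}]'
python3 lid.py 49 43 20
```

```text
t: 5.58
ee_pos: [595.6, -197.7, 102.6]
eef_rot: [-2.793, 0.001, 1.9]
wrist_force: [-0.3, -1.0, -2.5]
grip_width: 12.8
finger_force: 78.7
shift m [0.0012 0.0061 0.0165] turn [0.0002 0.0012 0.0006] | t 5.58 pos [ 595.6 -197.7  102.6] rot [-1.600e+02  1.000e-01  1.089e+02] F [-0.3 -1.  -2.5] w 12.8
```

```bash
python3 - <<'E'
from plant import robot
import cv2,numpy as np
f=robot.grab_frame("scene");im=f["image"]
cv2.imwrite("pics/p2.png",cv2.convertScaleAbs(cv2.resize(im[190:300,275:425],None,fx=5,fy=5,interpolation=cv2.INTER_CUBIC),alpha=1.7))
E
```

```text
(no output)
```

View pics/p2.png

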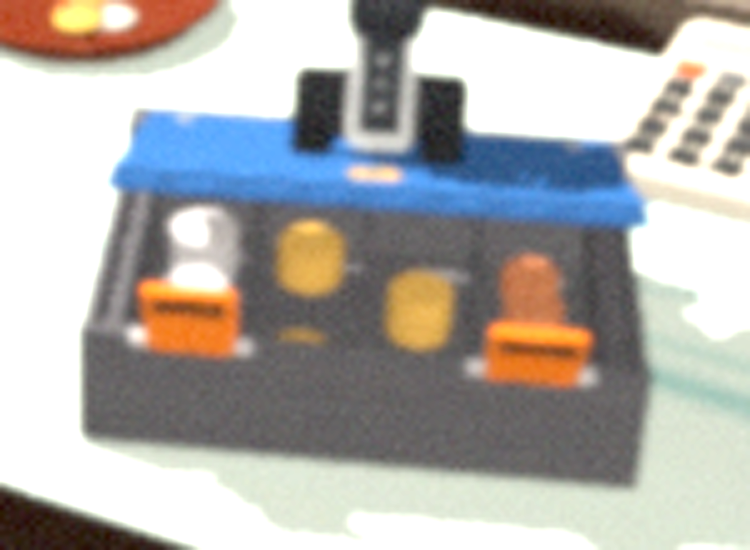

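Lid above the tray, rim corners at crop (115,185) and (643,220), apparently roughly centred; check against the prediction.

```bash
python3 - <<'E'
from h import *
from go import *
g=np.load("scene1.npz")
s=robot.get_state();Rt=R.from_euler('xyz',s["eef_rot"])
# lid frame in tool: lid x=tool y, lid y=tool x, lid z=-tool z
P=[]
for x,y,z in((-65,85,0),(-65,-85,0),(-65,0,0)):P.append(s["ee_pos"]+Rt.apply([y,x,21-z]))
print(((proj(g,P)-[275,190]+.5)*5-.5).round(0).tolist())
p=np.array(P);print("shift for 5mm in lid y:",((proj(g,p+Rt.apply([5,0,0]))-proj(g,p))*5).round(1).tolist())
E
python3 -m pendant '[{"tx":0.001,"ty":0.006,"tz":0.0165,"ax":0,"ay":0.001,"az":0},{"tx":0.001,"ty":0.006,"tz":0.0165,"ax":0,"ay":0.001,"az":0},{"tx":0.001,"ty":0.006,"tz":0.0165,"ax":0,"ay":0.001,"az":0}]'
python3 lid.py 66 43 20
```

```text
[[107.0, 193.0], [652.0, 234.0], [374.0, 213.0]]
shift for 5mm in lid y: [[-15.5, -1.2], [-16.6, -1.2], [-16.0, -1.2]]
t: 6.0
ee_pos: [594.4, -196.9, 83.6]
eef_rot: [-2.791, -0.001, 1.899]
wrist_force: [-0.4, -0.8, -3.9]
grip_width: 12.4
finger_force: 78.9
shift m [-0.      0.0164 -0.0075] turn [-0.0014 -0.0009  0.0006] | t 6.0 pos [ 594.4 -196.9   83.6] rot [-1.599e+02 -1.000e-01  1.088e+02] F [-0.4 -0.8 -3.9] w 12.4
```

```bash
python3 -m pendant '[{"tx":0,"ty":0.005,"tz":-0.002,"ax":0,"ay":0,"az":0},{"tx":0,"ty":0.01,"tz":-0.004,"ax":0,"ay":0,"az":0},{"tx":0,"ty":0.015,"tz":-0.006,"ax":0,"ay":0,"az":0},{"tx":0,"ty":0.015,"tz":-0.006,"ax":0,"ay":0,"az":0},{"tx":0,"ty":0.015,"tz":-0.006,"ax":0,"ay":0,"az":0}]'
python3 lid.py 66 42 20
```

```text
t: 6.62
ee_pos: [609.8, -191.7, 84.1]
eef_rot: [-2.791, -0.001, 1.899]
wrist_force: [-0.5, -0.6, -1.1]
grip_width: 12.7
finger_force: 79.3
shift m [ 0.0001  0.0017 -0.0004] turn [-0.0011 -0.0007  0.0005] | t 6.62 pos [ 609.8 -191.7   84.1] rot [-159.9   -0.   108.8] F [-0.5 -0.6 -1.1] w 12.7
```

```bash
python3 -m pendant '[{"tx":0,"ty":0.0015,"tz":-0.0004,"ax":0,"ay":0,"az":0},{"tx":0,"ty":0.003,"tz":-0.001,"ax":0,"ay":0,"az":0},{"tx":0,"ty":0.003,"tz":-0.001,"ax":0,"ay":0,"az":0}]'
python3 lid.py 65 41 14;python3 lid.py 65 41 7;python3 lid.py 65 40.5 0
```

```text
t: 7.0
ee_pos: [610.2, -191.6, 84.4]
eef_rot: [-2.786, -0.002, 1.899]
wrist_force: [-11.4, -3.7, 4.2]
grip_width: 12.4
finger_force: 79.7
shift m [ 0.     -0.001   0.0082] turn [-0.1117 -0.0016  0.0004] | t 7.0 pos [ 610.2 -191.6   84.4] rot [-1.596e+02 -1.000e-01  1.088e+02] F [-11.4  -3.7   4.2] w 12.4
shift m [ 0.     -0.0021  0.0164] turn [-0.2338 -0.0017  0.0003] | t 7.0 pos [ 610.2 -191.6   84.4] rot [-1.596e+02 -1.000e-01  1.088e+02] F [-11.4  -3.7   4.2] w 12.4
shift m [-0.     -0.0021  0.0253] turn [-3.56e-01 -1.70e-03  2.00e-04] | t 7.0 pos [ 610.2 -191.6   84.4] rot [-1.596e+02 -1.000e-01  1.088e+02] F [-11.4  -3.7   4.2] w 12.4
```

```bash
python3 -m pendant '[{"tx":0,"ty":-0.0025,"tz":0.004,"ax":-0.05,"ay":0,"az":0},{"tx":0,"ty":-0.003,"tz":0.008,"ax":-0.11,"ay":0,"az":0},{"tx":0,"ty":-0.0035,"tz":0.012,"ax":-0.17,"ay":0,"az":0},{"tx":0,"ty":-0.004,"tz":0.0164,"ax":-0.234,"ay":-0.001,"az":0},{"tx":0,"ty":-0.004,"tz":0.0164,"ax":-0.234,"ay":-0.001,"az":0},{"tx":0,"ty":-0.004,"tz":0.0164,"ax":-0.234,"ay":-0.001,"az":0}]'
python3 lid.py 65 41 7;python3 lid.py 65 40 0
```

```text
t: 7.75
ee_pos: [603.2, -193.9, 70.2]
eef_rot: [-3.022, -0.0, 1.899]
wrist_force: [-6.3, -2.6, 1.3]
grip_width: 12.6
finger_force: 80.2
shift m [ 0.     -0.0002  0.0004] turn [ 0.0031 -0.0002  0.0006] | t 7.75 pos [ 603.2 -193.9   70.2] rot [-173.2   -0.   108.8] F [-6.3 -2.6  1.3] w 12.6
shift m [ 0.     -0.0022  0.0095] turn [-0.1191 -0.0003  0.0005] | t 7.75 pos [ 603.2 -193.9   70.2] rot [-173.2   -0.   108.8] F [-6.3 -2.6  1.3] w 12.6
```

```bash
python3 -m pendant '[{"tx":0,"ty":-0.0015,"tz":0.003,"ax":-0.04,"ay":0,"az":0},{"tx":0,"ty":-0.0025,"tz":0.0065,"ax":-0.08,"ay":0,"az":0},{"tx":0,"ty":-0.003,"tz":0.0095,"ax":-0.119,"ay":0,"az":0},{"tx":0,"ty":-0.003,"tz":0.0095,"ax":-0.119,"ay":0,"az":0},{"tx":0,"ty":-0.003,"tz":0.0095,"ax":-0.119,"ay":0,"az":0}]'
python3 lid.py 65 40 0
```

```text
t: 8.38
ee_pos: [600.8, -194.9, 61.1]
eef_rot: [3.139, 0.001, 1.9]
wrist_force: [0.4, -0.3, -2.0]
grip_width: 12.8
finger_force: 79.9
shift m [ 0.0002 -0.0008  0.0001] turn [0.0025 0.0005 0.0008] | t 8.38 pos [ 600.8 -194.9   61.1] rot [179.9   0.  108.8] F [ 0.4 -0.3 -2. ] w 12.8
```

```bash
python3 -m pendant '[{"tx":0,"ty":0,"tz":0.001,"ax":0,"ay":0,"az":0},{"tx":0,"ty":0,"tz":0.002,"ax":0,"ay":0,"az":0},{"tx":0,"ty":0,"tz":0.002,"ax":0,"ay":0,"az":0}]'
python3 lid.py 65 40 0
```

```text
t: 8.75
ee_pos: [600.9, -194.9, 61.0]
eef_rot: [3.138, 0.001, 1.9]
wrist_force: [-6.8, 2.5, 17.0]
grip_width: 13.1
finger_force: 82.8
shift m [ 0.0002 -0.0009 -0.0001] turn [0.0032 0.0007 0.0009] | t 8.75 pos [ 600.9 -194.9   61. ] rot [179.8   0.  108.9] F [-6.8  2.5 17. ] w 13.1
```

```bash
python3 -m pendant '[{"tx":0,"ty":0,"tz":0.0,"ax":0,"ay":0,"az":0},{"tx":0,"ty":0,"tz":0,"ax":0,"ay":0,"az":0},{"tx":0,"ty":0,"tz":0,"ax":0,"ay":0,"az":0}]' 150
python3 -m pendant '[{"tx":0,"ty":0,"tz":-0.02,"ax":0,"ay":0,"az":0},{"tx":0,"ty":0,"tz":-0.08,"ax":0,"ay":0,"az":0},{"tx":0,"ty":0,"tz":-0.12,"ax":0,"ay":0,"az":0},{"tx":0,"ty":0,"tz":-0.12,"ax":0,"ay":0,"az":0}]'
python3 - <<'E'
from h import *
from go import *
f=robot.grab_frame("scene");im=f["image"]
cv2.imwrite("pics/p3.png",cv2.convertScaleAbs(cv2.resize(im[190:300,275:425],None,fx=5,fy=5,interpolation=cv2.INTER_CUBIC),alpha=1.7))
P=[w(p) for p in((-65,85,49),(-65,-85,49),(-65,85,44),(56,85,45),(56,-85,45),(-7,30,75),(-7,-30,75))]
print(((proj(f,P)-[275,190]+.5)*5-.5).round(0).tolist())
rel(w([-130,55,150]),tool(90+TY,0))
E
```

```text
t: 9.12
ee_pos: [600.2, -194.9, 58.8]
eef_rot: [3.139, 0.0, 1.899]
wrist_force: [0.7, -0.5, -1.0]
grip_width: 35.5
finger_force: 0.0
t: 9.62
ee_pos: [602.2, -196.0, 184.2]
eef_rot: [3.132, 0.005, 1.899]
wrist_force: [-0.1, -0.1, -0.4]
grip_width: 34.9
finger_force: 0.0
[[105.0, 323.0], [624.0, 367.0], [105.0, 335.0], [149.0, 152.0], [603.0, 185.0], [285.0, 180.0], [459.0, 193.0]]
shift m [ 0.0559 -0.1308  0.0309] turn [0.0064 0.0028 0.0004] | t 9.68 pos [ 600.8 -195.5  181.8] rot [179.6   0.2 108.8] F [-0.4 -0.1 -0.4] w 35.1
```

View pics/p3.png

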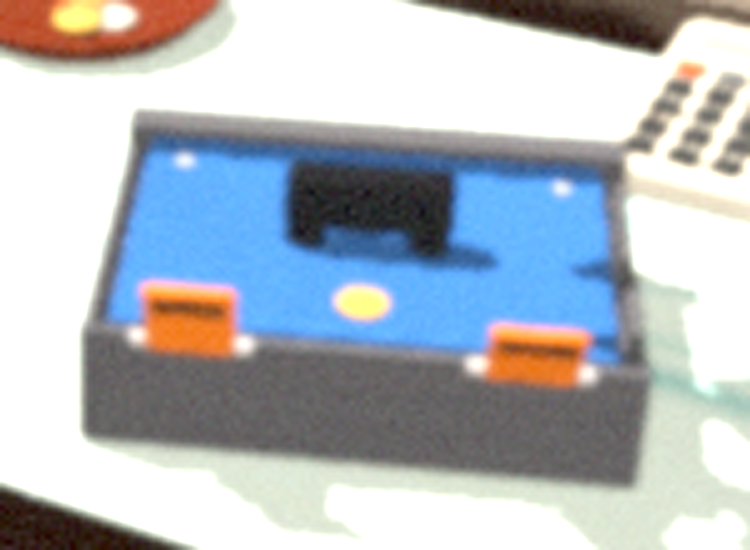

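Lid lies home in the tray (all edges inside the walls, rim corners near the predicted (105,323) and (624,367)). Now the clips, gripper shut.

```bash
python3 -m pendant '[{"tx":0.02,"ty":-0.05,"tz":0,"ax":0,"ay":0,"az":0},{"tx":0.04,"ty":-0.1,"tz":0.01,"ax":0,"ay":0,"az":0},{"tx":0.056,"ty":-0.131,"tz":0.031,"ax":0.005,"ay":0.002,"az":0},{"tx":0.056,"ty":-0.131,"tz":0.065,"ax":0.005,"ay":0.002,"az":0},{"tx":0.056,"ty":-0.131,"tz":0.099,"ax":0.005,"ay":0.002,"az":0},{"tx":0.056,"ty":-0.131,"tz":0.099,"ax":0.005,"ay":0.002,"az":0},{"tx":0.056,"ty":-0.131,"tz":0.099,"ax":0.005,"ay":0.002,"az":0}]' 255
python3 -c "
from go import *
rel(w([-130,55,82]),tool(90+TY,0))"
```

```text
t: 10.55
ee_pos: [458.1, -184.3, 80.1]
eef_rot: [-3.139, -0.002, 1.899]
wrist_force: [0.4, 0.3, 0.3]
grip_width: -0.1
finger_force: 0.0
shift m [-0.0008  0.0009 -0.002 ] turn [-0.0023 -0.0021  0.0005] | t 10.55 pos [ 458.1 -184.3   80.1] rot [-1.799e+02 -1.000e-01  1.088e+02] F [0.4 0.3 0.3] w -0.1
```

```bash
python3 -m pendant '[{"tx":0,"ty":0.02,"tz":-0.002,"ax":0,"ay":0,"az":0},{"tx":0,"ty":0.032,"tz":-0.002,"ax":0,"ay":0,"az":0},{"tx":0,"ty":0.04,"tz":-0.004,"ax":0,"ay":0,"az":0},{"tx":0,"ty":0.046,"tz":-0.004,"ax":0,"ay":0,"az":0},{"tx":0,"ty":0.053,"tz":-0.004,"ax":0,"ay":0,"az":0},{"tx":0,"ty":0.058,"tz":-0.001,"ax":0,"ay":0,"az":0},{"tx":0,"ty":0.063,"tz":0.003,"ax":0,"ay":0,"az":0},{"tx":0,"ty":0.066,"tz":0.008,"ax":0,"ay":0,"az":0},{"tx":0,"ty":0.07,"tz":0.012,"ax":0,"ay":0,"az":0},{"tx":0,"ty":0.07,"tz":0.012,"ax":0,"ay":0,"az":0}]'
python3 - <<'E'
from h import *
from go import *
f=robot.grab_frame("scene");im=f["image"]
cv2.imwrite("pics/p4.png",cv2.convertScaleAbs(cv2.resize(im[190:300,275:425],None,fx=5,fy=5,interpolation=cv2.INTER_CUBIC),alpha=1.7))
rel(w([-58,55,64.5]),tool(90+TY,0))
E
```

```text
t: 11.8
ee_pos: [523.9, -161.5, 66.8]
eef_rot: [-3.139, -0.002, 1.899]
wrist_force: [-1.1, 0.6, -0.6]
grip_width: -0.1
finger_force: 0.0
shift m [-0.0012  0.0033  0.0024] turn [-0.0028 -0.0025  0.0004] | t 11.85 pos [ 523.9 -161.6   67. ] rot [-1.798e+02 -1.000e-01  1.088e+02] F [-0.5 -0.3 -0.1] w -0.3
```

View pics/p4.png

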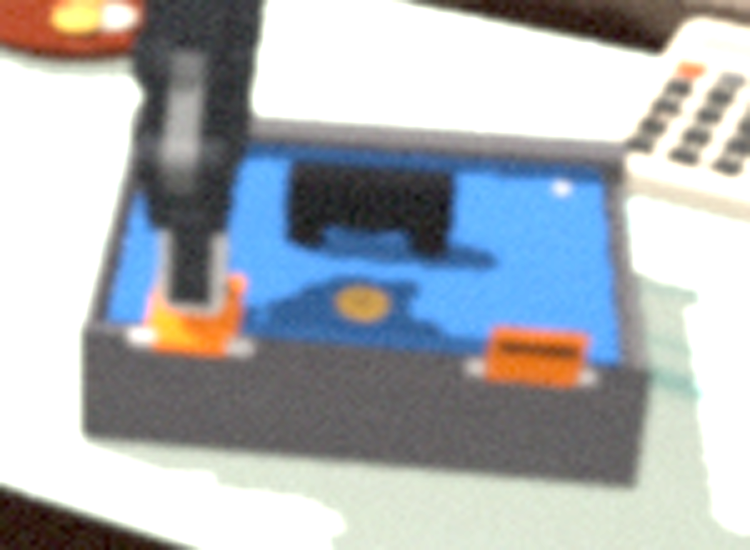

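Finger at (195,305) is on the left clip, which is nearly folded; press it down.

```bash
python3 -m pendant '[{"tx":0,"ty":0.005,"tz":0.001,"ax":0,"ay":0,"az":0},{"tx":0,"ty":0.008,"tz":0.002,"ax":0,"ay":0,"az":0},{"tx":0,"ty":0.008,"tz":0.003,"ax":0,"ay":0,"az":0},{"tx":0,"ty":0.008,"tz":0.004,"ax":0,"ay":0,"az":0},{"tx":0,"ty":0.008,"tz":0.004,"ax":0,"ay":0,"az":0}]'
python3 -c "
from go import *
rel(w([-53,55,64.5]),tool(90+TY,0))"
```

```text
t: 12.48
ee_pos: [532.2, -159.1, 65.2]
eef_rot: [-3.14, -0.001, 1.899]
wrist_force: [-6.7, 1.3, 21.5]
grip_width: 0.1
finger_force: 10.8
shift m [-0.0008 -0.0004  0.0007] turn [-0.0014 -0.0014  0.0004] | t 12.47 pos [ 532.2 -159.1   65.2] rot [-1.799e+02 -1.000e-01  1.088e+02] F [-6.7  1.3 21.5] w 0.1
```

```bash
python3 -m pendant '[{"tx":0,"ty":0,"tz":-0.04,"ax":0,"ay":0,"az":0},{"tx":-0.03,"ty":-0.03,"tz":-0.07,"ax":0,"ay":0,"az":0},{"tx":-0.075,"ty":-0.06,"tz":-0.07,"ax":0,"ay":0,"az":0},{"tx":-0.111,"ty":-0.078,"tz":-0.07,"ax":0,"ay":0,"az":0},{"tx":-0.111,"ty":-0.078,"tz":-0.07,"ax":0,"ay":0,"az":0},{"tx":-0.111,"ty":-0.078,"tz":-0.04,"ax":0,"ay":0,"az":0},{"tx":-0.111,"ty":-0.078,"tz":-0.019,"ax":0,"ay":0,"az":0},{"tx":-0.111,"ty":-0.078,"tz":-0.019,"ax":0,"ay":0,"az":0},{"tx":-0.111,"ty":-0.078,"tz":-0.019,"ax":0,"ay":0,"az":0}]'
python3 -c "
from go import *
rel(w([-130,-55,80]),tool(90+TY,0))"
```

```text
t: 13.6
ee_pos: [494.3, -289.0, 83.0]
eef_rot: [-3.14, -0.002, 1.9]
wrist_force: [-0.1, -0.6, 0.4]
grip_width: 0.0
finger_force: 0.0
shift m [-0.0001  0.0003  0.003 ] turn [-0.0016 -0.0015  0.001 ] | t 13.6 pos [ 494.3 -289.    83. ] rot [-1.799e+02 -1.000e-01  1.089e+02] F [-0.1 -0.6  0.4] w 0.0
```

```bash
python3 -m pendant '[{"tx":0,"ty":0.02,"tz":0.001,"ax":0,"ay":0,"az":0},{"tx":0,"ty":0.032,"tz":0.001,"ax":0,"ay":0,"az":0},{"tx":0,"ty":0.04,"tz":-0.001,"ax":0,"ay":0,"az":0},{"tx":0,"ty":0.046,"tz":-0.001,"ax":0,"ay":0,"az":0},{"tx":0,"ty":0.053,"tz":-0.001,"ax":0,"ay":0,"az":0},{"tx":0,"ty":0.058,"tz":0.002,"ax":0,"ay":0,"az":0},{"tx":0,"ty":0.063,"tz":0.006,"ax":0,"ay":0,"az":0},{"tx":0,"ty":0.066,"tz":0.011,"ax":0,"ay":0,"az":0},{"tx":0,"ty":0.07,"tz":0.015,"ax":0,"ay":0,"az":0},{"tx":0,"ty":0.07,"tz":0.015,"ax":0,"ay":0,"az":0}]'
python3 -m pendant '[{"tx":0,"ty":0.005,"tz":0.001,"ax":0,"ay":0,"az":0},{"tx":0,"ty":0.008,"tz":0.002,"ax":0,"ay":0,"az":0},{"tx":0,"ty":0.008,"tz":0.003,"ax":0,"ay":0,"az":0},{"tx":0,"ty":0.008,"tz":0.004,"ax":0,"ay":0,"az":0},{"tx":0,"ty":0.008,"tz":0.004,"ax":0,"ay":0,"az":0}]'
python3 -c "
from go import *
rel(w([-53,-55,64.5]),tool(90+TY,0))"
```

```text
t: 14.85
ee_pos: [559.7, -266.5, 66.4]
eef_rot: [-3.139, -0.003, 1.899]
wrist_force: [-0.3, 0.5, -0.4]
grip_width: 0.0
finger_force: 0.0
t: 15.48
ee_pos: [567.2, -264.4, 65.2]
eef_rot: [-3.139, -0.002, 1.899]
wrist_force: [-8.5, 1.7, 21.9]
grip_width: 0.3
finger_force: 11.0
shift m [0.0001 0.0004 0.0007] turn [-0.0029 -0.0019  0.0005] | t 15.47 pos [ 567.2 -264.4   65.2] rot [-1.798e+02 -1.000e-01  1.088e+02] F [-8.5  1.7 21.9] w 0.3
```

Both stopped at the same height. Lift away and look.

```bash
python3 -m pendant '[{"tx":0,"ty":0,"tz":-0.04,"ax":0,"ay":0,"az":0},{"tx":0,"ty":0,"tz":-0.1,"ax":0,"ay":0,"az":0},{"tx":0,"ty":-0.05,"tz":-0.15,"ax":0,"ay":0,"az":0},{"tx":0,"ty":-0.1,"tz":-0.2,"ax":0,"ay":0,"az":0},{"tx":0,"ty":-0.1,"tz":-0.2,"ax":0,"ay":0,"az":0},{"tx":0,"ty":-0.1,"tz":-0.2,"ax":0,"ay":0,"az":0}]'
python3 - <<'E'
from h import *
from go import *
f=robot.grab_frame("scene");im=f["image"]
cv2.imwrite("pics/p5.png",cv2.convertScaleAbs(cv2.resize(im[170:320,200:425],None,fx=3.5,fy=3.5,interpolation=cv2.INTER_CUBIC),alpha=1.7))
P=[w(p) for s in(55,-55) for p in((-41,s+15,54.5),(-41,s-15,54.5),(-74,s,54.5))]
print(((proj(f,P)-[200,170]+.5)*3.5-.5).round(0).tolist())
E
```

```text
t: 16.23
ee_pos: [473.6, -297.0, 264.0]
eef_rot: [-3.141, -0.001, 1.898]
wrist_force: [0.1, -0.3, -0.2]
grip_width: -0.1
finger_force: 0.0
[[373.0, 261.0], [434.0, 266.0], [397.0, 303.0], [601.0, 280.0], [665.0, 285.0], [635.0, 323.0]]
```

View pics/p5.png

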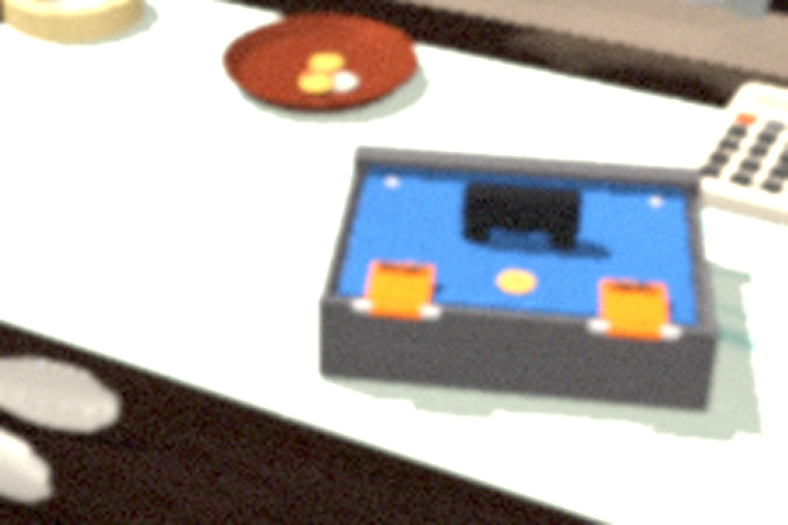

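Both clips lie flat over the rim (far edges at (373–434,263) and (601–665,283), matching the prediction for folded). The lid is home, and the dish and tongs are undisturbed.

```bash
python3 -c "
from plant import robot;print(robot.hand_in())"
```

```text
the job is handed in; nothing more can be done
None
```

The coin tray is closed: the lid is hooked under the lip and seated, both clips are folded down over its rim, the gripper is clear, and the job was handed in at about 16 s with the tongs and dish left alone.

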